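# Stamp the weighed cheese with the spring stamp

### The arm

A 6-joint arm with a two-finger parallel gripper is mounted at the origin on the work surface. World frame = base frame: x ahead of the robot, y to its left, z up, the work surface at z = 0. Lengths are in mm, angles in degrees, forces in N, time in s.
With the tool pointing down it reaches from about 325 to 750 mm from the base axis. Payload 7.6 kg.
Tool frame: the origin (TCP) lies midway between the tips of the shut fingers; the grasp point (between the pads) lies 19 mm behind it (r.tcp_to_grasp is the distance from the TCP to the grasp point, in mm); z points along the fingers, x is the direction in which the jaws open and shut, and the axes are right-handed (so a half turn about z gives the same grasp; the last joint's range is limited). The gripper opens to 85 mm and grips with 20 to 120 N. Pads are 22 mm wide; open, the fingers measure 114 mm over their backs; the gripper's body (76 mm by 85 mm) begins 54 mm behind the grasp point. The pads swing forward as they close: fully open they stand 13 mm farther back than shut.
Start: joints at [-70.949, 2.991, 80.254, -0, 96.75, -4.028], TCP at [205.825, -482.996, 196.723] pointing down, gripper open.
Joint ranges: [-166.34, 166.34], [-52.06, 124.39], [6.96, 135.62], [-60.46, 240.46], [14.63, 156.25], [-167.68, 167.68]. Speed limits (degrees/s): [147.25, 147.25, 172.46, 180, 180, 180].

### API

Orientations are given as a 3x3 rotation matrix whose columns are the frame's x, y, z axes.
In Python, from rig import r gives the robot as it stands. The module is installed in compiled form; this text tells all that it offers.
- The arm moves only by the shell command python3 -m crank 'ROWS' [FORCE]. ROWS is JSON, a list of rows, each a list of 7 numbers: the shift along the tool's x, y, z in mm, then the turn, a rotation vector about the tool's x, y, z in rad, then the finger opening in mm, from 0 to 85.4. A call has exactly 5 rows; each row shifts and turns the commanded pose from where the row before left it, along the tool's axes as they then stand; what a row does not reach is not made up. A row lasts 1/8 s, in which the tool goes at most 62.5 mm and 10.7 degrees, less where a joint would pass 70% of its speed; a pose out of reach is approached as far as the arm can. A call is refused whole if a number of a shift passes 62.5 or a number of a turn 0.188, either way. A call with a gripper value outside its range is refused whole. The fingers move at their own pace and stop on an object; FORCE is the grip in N (left out, the last holds). Time passes only in rows, so rows that do not move let the fingers close, or fill a call up. It gives the time, the measured TCP pose, the force and the opening at its end, in the units of the state.
- r.sense(): the state, without advancing time (a new reading comes with each control period).
- r.camera(name): name is "side" or "top" or "wrist"; returns the picture (400x640x3 uint8, red, green, blue); there is no depth.
- r.get_calibration(name): a dict with "fx", "fy", "cx", "cy" (pixels), "R" (3x3) and "t" (3): a world point X has camera coordinates R X + t. Camera axes: x right, y down, z forward; pixel columns grow to the right and rows downward; lengths in mm; the calibration is good to about 2 mm. The wrist camera is an equidistant fisheye: a pixel r from the principal point sees the ray r / f radians off the axis. A picture is of the moment at which its call begins: read the wrist's pose just before it. get_calibration takes no time and is no camera call; for the wrist camera it gives the pose at the moment of the call.
- r.finish_job(): hands the job in, once; it reports no verdict.
The state is a dict: "time_s": time; "joint_pos": joint angles; "qd": joint speeds; "joint_efforts": joint torques, N m; "tcp_pos": TCP position; "ee_rot": TCP orientation; "force": force on the tool from outside, world axes, zero at the start; "wrist_torque": the same for the moment, N m; "width": finger opening in mm.
Only numpy, scipy, OpenCV 4.12 (cv2) and the standard library are available. Lean on these libraries where they do the work, as an engineer would, in place of code of your own. Each camera call takes 0.05 s, during which the arm holds its last target.

### The job

Take the red-headed spring stamp from its blue rest, stand it upright on the middle of the cheese on the scale and push its head fully down to the stop for a full second, without bottoming out the scale's springy deck. Then put the stamp back upright in its blue rest, let go, and leave the cheese in its place on the scale and everything else as it was.

Things in the scene. Friction and masses are not known exactly. Their poses are not given: they have to be found in the camera images.
- stamp: Upright spring hand stamp, 152 mm tall, 0.31 kg. Origin: centre of its underside, z up its axis. From below: square black rubber foot 58 x 58 x 12 mm, steel block 50 x 50 mm up to 26 mm, steel barrel 42 mm in diameter up to 82 mm, bare stem 16 mm in diameter, round red head 46 mm in diameter from 120 to 152 mm. Gripped by the head from above, it hangs from it.
- stamp_head (a joint): How far the stamp's red head is pushed down into the barrel: 0 m up, 0.016 m at the stop. A spring returns it; it starts to move at 3 N and reaches the stop at 9.4 N on the head (the weight of the barrel and foot, 2.5 N, comes on top of that on the thing stamped).
- stamp_top (a point): Centre of the top face of the stamp's red head; moves with the head (152 mm above the stamp's underside when up, 136 mm at the stop).
- rest: Blue open tray fixed to the table, the stamp's rest: 130 x 130 mm outside, 18 mm high, walls and floor 5 mm thick (the stamp stands on its floor, 5 mm above the table). Origin: centre of its underside; x and y along its sides.
- cheese: Round white soft cheese, 110 mm in diameter, 36 mm high, about 0.26 kg, loose on the scale's deck. Origin: centre of its underside, z up.
- cheese_top (a point): Centre of the cheese's flat top face, 36 mm above its origin (108 mm above the table with the deck up); sinks with the deck.
- scale: White bench scale fixed to the table, 200 x 190 mm, with a square aluminium deck 170 x 170 mm on springs, deck top 72 mm above the table. Origin: centre of its underside.
- scale_deck (a joint): How far the scale's deck has sunk on its springs: about 0 m with only the cheese on it, 0.0045 m bottomed out. It gives way while the stamp is pushed home, and bottoms out at about 19 N on the cheese; it counts as bottomed out beyond 0.0042 m.
- brush: Bystander: blue brush 170 mm long lying flat on the table between rest and scale. Origin near its middle, on the table.
- jar: Bystander: glass jar 64 mm in diameter, 100 mm high. Origin: centre of its underside.
- spare0: Bystander: cheese like the other, on a wire grid 18 mm high at the left of the table. Origin: centre of its underside.
- spare1: Bystander: a second cheese on the same wire grid. Origin: centre of its underside.
- bottle: Bystander: white bottle 68 mm in diameter, 170 mm high, at the right of the table. Origin: centre of its underside.
- beaker: Bystander: clear plastic cup 80 mm in diameter, 90 mm high, standing between rest and scale. Origin: centre of its underside.
Not all that is in view belongs to the job. What is shaped like the stamp but yellow is not meant.

How it is judged (in metres and radians):
On the way:
1. the stamp stands upright on the cheese within 12 mm of its middle, and its head is held down at the stop (within 1 mm) for 0.7 s (value of joint stamp_head above 0.015 m and horizontal distance between stamp and cheese_top below 0.012 m and angle between stamp's own z axis and vertical below 0.08 rad and contact force between stamp and cheese above 6 N), for 0.7 s.
At the end, for the whole second after the job is handed in: The stamp stands upright (within 3 degrees) and at rest on the floor of its blue rest, let go, with its head up; the cheese is within 15 mm of where it lay on the scale (x of stamp in the frame of rest between -0.035 and 0.035 m and y of stamp in the frame of rest between -0.035 and 0.035 m and height (world z) of stamp below 0.009 m and angle between each of stamp, cheese's own z axis and vertical below 0.05 rad and value of joint stamp_head below 0.002 m and linear speed of stamp below 0.02 m/s and distance of cheese from where it was at the start of the episode below 0.015 m); the robot touches nothing.
It fails at once if the scale's deck is bottomed out (sunk more than 4.2 mm) (value of joint scale_deck above 0.0042 m).
It fails at once if the cheese is shoved more than 25 mm (distance of cheese from where it was at the start of the episode above 0.025 m).
It fails at once if a bystander (brush, jar, bottle, beaker or spare cheese) is moved more than 30 mm (distance of any of brush, jar, spare0, spare1, bottle, beaker from where it was at the start of the episode above 0.03 m).
It also fails if it takes over 58 s, if anything falls off the work surface, if the arm or the gripper's body presses on something with over 40 N, if the wrist force passes 120 N, or if a joint passes its speed limit or range.

## Working session

There is one attempt and no reset: what is moved stays moved. The work goes in short steps, Python scripts to look and compute and a shell command to move; the robot and the scene stay as the last step left them, time stands still between calls to the robot, and variables do not carry over. Pictures are saved under pics/ and viewed, and the job is handed in when it is done.

```bash
mkdir -p pics; python3 - <<'E'
from rig import r
import cv2
for n in ("top","side","wrist"):
    cv2.imwrite(f"pics/{n}0.png", r.camera(n)[:,:,::-1]); c=r.get_calibration(n); print(n,{k:(v if not hasattr(v,'tolist') else v.tolist()) for k,v in c.items()})
s=r.sense();print(s)
E
```

```text
top {'fx': 509.48424784527845, 'fy': 509.48424784527845, 'cx': 319.77977351973374, 'cy': 207.61976278279568, 'R': [[0.0005140479182305967, -0.9999597397613456, 0.008958493799675385], [-0.984767776914697, -0.0020638469722269073, -0.17386249188988454], [0.17387398110477228, -0.008732662371596037, -0.9847291908452195]], 't': [1.4801040576870792, 586.8361835370577, 1800.2112202040335]}
side {'fx': 370.21971210045814, 'fy': 370.21971210045814, 'cx': 320.7184842407223, 'cy': 199.8501806835113, 'R': [[-0.7352198799960659, -0.6778270273481889, 0.0014996849296456533], [-0.4139190702867166, 0.44721209668300715, -0.7928886074559081], [0.5367706505683323, -0.5835682150157825, -0.6093647570312408]], 't': [416.3617960482718, 295.9319796557326, 1054.1404127506955]}
wrist {'fx': 309.70691628693146, 'fy': 309.70691628693146, 'cx': 314.68080842446034, 'cy': 204.81576239778138, 'R': [[0.392046955223244, -0.919944553737841, -0.001096789985174008], [-0.8724846229534379, -0.3721987239905745, 0.316604947165373], [-0.2916672206642087, -0.12316707314812667, -0.9485568535845086]], 't': [-524.3444621194176, -40.77429103214498, 382.02337560018776]}
{'time_s': 0.15, 'joint_pos': array([-7.09499324e+01,  3.01841763e+00,  8.02993095e+01,  5.76077711e-04,
        9.67509816e+01, -4.02727023e+00]), 'qd': array([-0.04004862, -0.10850445, -0.20045583, -0.06400287, -0.07403842,
       -0.08400488]), 'joint_efforts': array([ 6.33226809e-04, -3.81950998e+01, -3.60422444e+01, -5.99670457e-06,
        4.63064964e-03, -1.03808921e-05]), 'tcp_pos': array([ 205.7256314 , -482.71576827,  196.07366333]), 'ee_rot': array([[ 3.91974124e-01, -9.19976163e-01, -3.81971778e-04],
       [-9.19975466e-01, -3.91974298e-01,  1.13677653e-03],
       [-1.19553043e-03, -9.41823216e-05, -9.99999281e-01]]), 'force': array([0.19077582, 0.39876195, 0.48853484]), 'wrist_torque': array([-0.01117456,  0.00775869,  0.07964892]), 'width': 85.30948886090222}
```

View pics/top0.png

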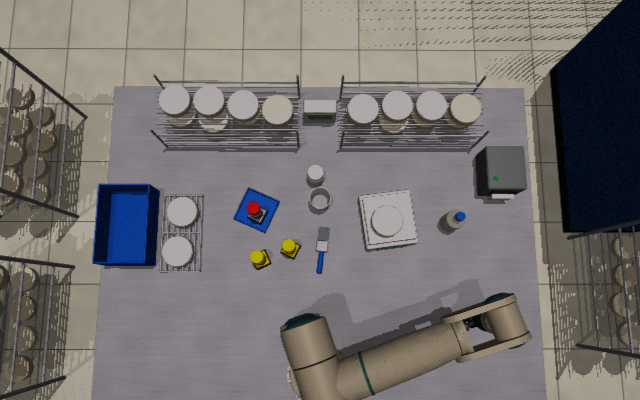

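View pics/side0.png

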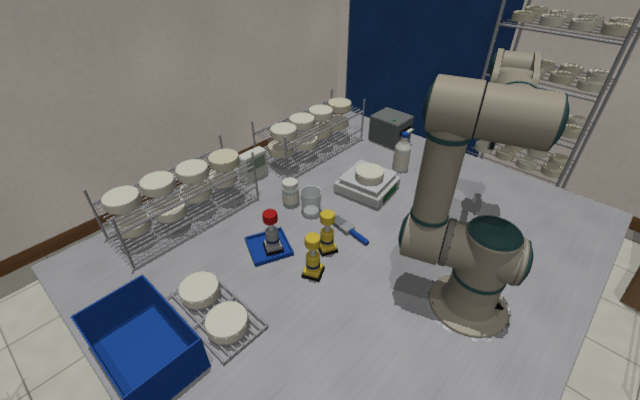

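View pics/wrist0.png

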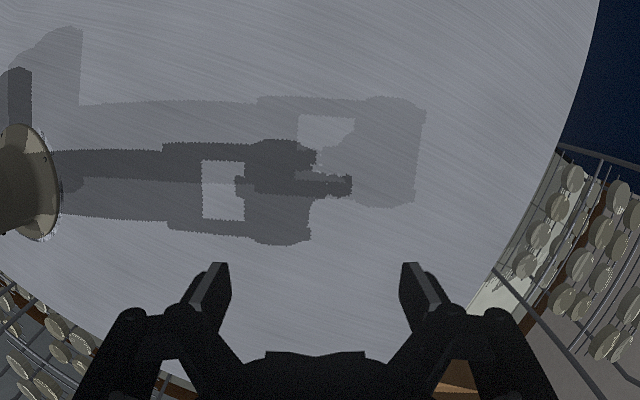

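The stamp candidates in the top view are the red head at (254,208) in the blue tray and two yellow heads at (290,245) and (259,257). The red one in the blue rest fits the description. I'll confirm that in an enlarged crop and measure.

```bash
cat > h.py <<'E'
import numpy as np, cv2
from rig import r
def ray(n,u,v,c=None):
    c=c or r.get_calibration(n); R=np.array(c['R']);t=np.array(c['t'])
    x=(u-c['cx'])/c['fx'];y=(v-c['cy'])/c['fy']
    if n=='wrist':
        th=np.hypot(x,y); d=np.array([x/th*np.sin(th),y/th*np.sin(th),np.cos(th)]) if th>0 else np.array([0,0,1.])
    else: d=np.array([x,y,1.])
    return -R.T@t, R.T@d
def at(n,u,v,z,c=None):
    o,d=ray(n,u,v,c); return o+d*(z-o[2])/d[2]
def proj(n,X,c=None):
    c=c or r.get_calibration(n); p=np.array(c['R'])@np.array(X)+np.array(c['t'])
    if n=='wrist':
        th=np.arctan2(np.hypot(p[0],p[1]),p[2]); k=th/np.hypot(p[0],p[1]); x,y=p[0]*k,p[1]*k
    else: x,y=p[0]/p[2],p[1]/p[2]
    return np.array([c['fx']*x+c['cx'],c['fy']*y+c['cy']])
E
python3 - <<'E'
from h import *
a=cv2.imread("pics/top0.png")
b=np.hstack([cv2.resize(a[175:275,225:325],(400,400),interpolation=2),cv2.resize(a[175:275,340:440],(400,400),interpolation=2)])
cv2.imwrite("pics/crop0.png",b)
s=cv2.imread("pics/side0.png")
cv2.imwrite("pics/crop1.png",np.hstack([cv2.resize(s[190:290,235:345],(440,400),interpolation=2),cv2.resize(s[150:220,325:415],(360,400),interpolation=2)]))
E
```

```text
(no output)
```

View pics/crop0.png

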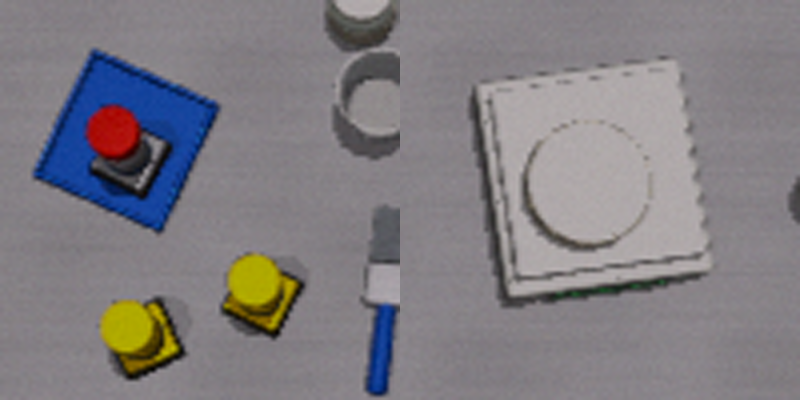

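View pics/crop1.png

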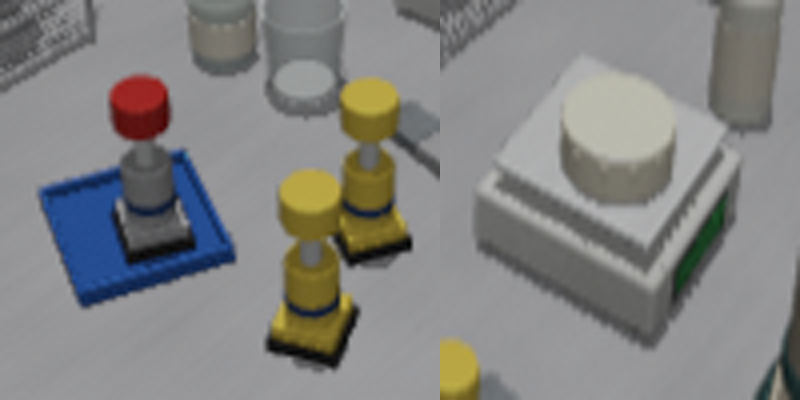

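The crops confirm it. The red head is at about (253,208) on a steel body in the blue tray, and the two yellow stamps are separate. The cheese top is at about (387,221). Next I'll turn these into positions.

```bash
python3 - <<'E'
from h import *
a=cv2.imread("pics/top0.png").astype(int)
m=(a[:,:,2]>140)&(a[:,:,1]<60)&(a[:,:,0]<60); m[:, :235]=0;m[:,275:]=0
v,u=np.nonzero(m);print("red",u.mean(),v.mean(),len(u),u.min(),u.max(),v.min(),v.max())
print("head@157 top",at("top",u.mean(),v.mean(),157))
s=cv2.imread("pics/side0.png").astype(int)
m=(s[:,:,2]>110)&(s[:,:,1]<70)&(s[:,:,0]<70); m[:, :255]=0;m[:,285:]=0;m[:200]=0;m[235:]=0
v,u=np.nonzero(m);print("red side",u.mean(),v.mean(),u.min(),u.max(),v.min(),v.max())
print("head mid @141 side",at("side",u.mean(),v.mean(),141))
print("cheese",at("top",340+(588-400)/4,175+184/4,108))
print("side cheese",at("side",325+(618-440)/4,150+103*70/400,108))
# tray corners crop0
for p in [(96,50),(218,104),(160,231),(35,177)]: print("tray",at("top",225+p[0]/4,175+p[1]/4,18))
# foot (top at 17) corners
for p in [(90,168),(137,195),(168,153),(145,135)]: print("foot",at("top",225+p[0]/4,175+p[1]/4,17))
for p in [(474,88),(676,58),(710,270),(508,302)]: print("scale",at("top",340+(p[0]-400)/4,175+p[1]/4,60))
for nm,p in dict(jar=(316,174),beaker=(319,200),bottle=(460,216),brushA=(323,229),brushB=(320,272),y1=(289,245),y2=(258,256)).items():
    print(nm,at("top",*p,{'jar':100,'beaker':90,'bottle':170,'y1':152,'y2':152}.get(nm,10)))
E
```

```text
red 252.7017543859649 207.32456140350877 114 247 258 202 213
head@157 top [568.73238785 232.59897314 157.        ]
red side 269.28155339805824 213.45631067961165 263 276 209 218
head mid @141 side [580.87373974 220.50684315 141.        ]
cheese [ 529.65132899 -233.19287983  108.        ]
side cheese [ 538.07925609 -245.22721299  108.        ]
tray [668.22529266 265.44545579  18.        ]
tray [617.33530408 151.26969649  18.        ]
tray [498.77456901 202.69315603  18.        ]
tray [548.60202642 318.55780935  18.        ]
foot [557.23802453 268.36106285  17.        ]
foot [532.19140773 224.56264242  17.        ]
foot [571.39009681 196.80589876  17.        ]
foot [588.21051638 218.35974608  17.        ]
scale [ 624.7887501  -138.33841352   60.        ]
scale [ 653.08068306 -322.94292319   60.        ]
scale [ 459.24179052 -347.61015533   60.        ]
scale [ 430.34250573 -166.20926492   60.        ]
jar [700.40591699  16.26397404 100.        ]
beaker [607.61024918   5.3801575   90.        ]
bottle [ 537.98675113 -473.00197761  170.        ]
brushA [514.06237936 -10.0480675   10.        ]
brushB [356.4576982   0.9522852  10.       ]
y1 [440.24850545 107.35490397 152.        ]
y2 [402.89950652 211.47079478 152.        ]
```

```bash
python3 -m crank '[[0,-20,-25,0,0,0.134,85],[0,-40,-25,0,0,0.134,85],[0,-40,-25,0,0,0.135,85],[-20,-40,-25,0,0,0,85],[-40,-40,-15,0,0,0,85]]' 60
```

```text
time_s: 0.78
tcp_pos: [383.5, -398.9, 312.1]
ee_rot: [[-0.002, -1.0, -0.0], [-1.0, 0.002, -0.0], [0.0, 0.0, -1.0]]
force: [0.2, -0.6, -0.6]
width: 85.0
```

```bash
python3 -m crank '[[-40,-40,0,0,0,0,85],[-45,-40,0,0,0,0,85],[-45,-40,0,0,0,0,85],[-30,-30,0,0,0,0,85],[0,0,0,0,0,0,85]]'
python3 - <<'E'
from h import *
s=r.sense();c=r.get_calibration("wrist");cv2.imwrite("pics/w1.png", r.camera("wrist")[:,:,::-1]);print(s['tcp_pos']); R=np.array(c['R']);print(-R.T@c['t'],R[2])
import pickle;pickle.dump(c,open("w1.pkl","wb"))
print(proj("wrist",[530,-233,108],c))
E
```

```text
time_s: 1.4
tcp_pos: [534.0, -236.8, 310.7]
ee_rot: [[0.004, -1.0, -0.001], [-1.0, -0.004, 0.001], [-0.001, 0.001, -1.0]]
force: [-0.5, -0.6, -0.4]
width: 85.1
[ 533.96685383 -236.76254103  310.73109787]
[ 616.32513167 -236.19590201  489.2363072 ] [-3.17878628e-01 -1.24657817e-04 -9.48131406e-01]
[312.2420583  173.58346193]
```

View pics/w1.png

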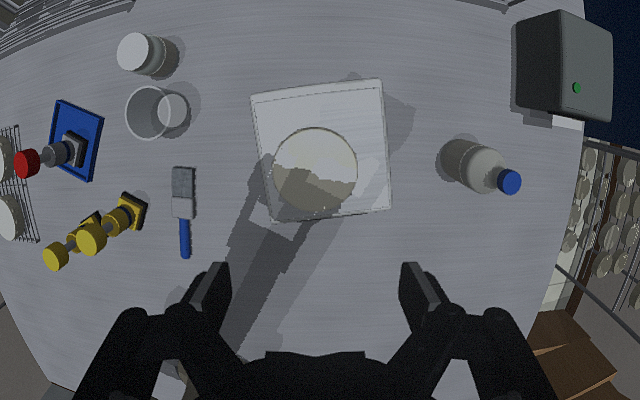

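```bash
python3 - <<'E'
from h import *
import pickle;c=pickle.load(open("w1.pkl","rb"))
a=cv2.imread("pics/w1.png");b=cv2.resize(a[115:225,260:370],(660,600),interpolation=2)
k=600/110
def ov(cx,cy,col):
    for t in np.linspace(0,2*np.pi,60):
        u,v=proj("wrist",[cx+55*np.cos(t),cy+55*np.sin(t),108],c); cv2.circle(b,(int((u-260+.5)*6),int((v-115+.5)*k)),1,col,-1)
ov(533,-238,(0,0,255))
cv2.imwrite("pics/w1c.png",b)
E
```

```text
(no output)
```

View pics/w1c.png

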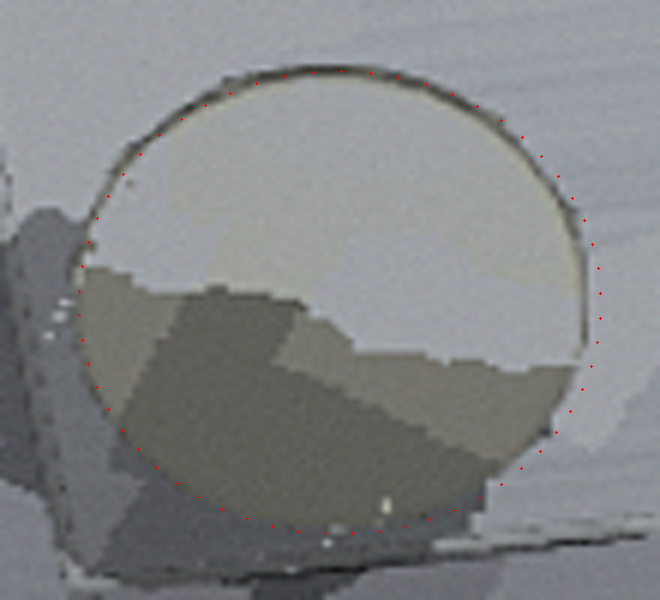

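The cheese top fits at about (534,-236), and the red stamp shows at (27,163). Moving over the stamp.

```bash
python3 -m crank '[[-45,0,0,0,0,0,85],[-60,-8,0,0,0,0,85],[-60,-8,0,0,0,0,85],[-60,-8,0,0,0,0,85],[-60,-8,0,0,0,0,85]]'; python3 -m crank '[[-60,-6,0,0,0,0,85],[-60,0,0,0,0,0,85],[-45,0,0,0,0,0,85],[-20,0,0,0,0,0,85],[0,0,0,0,0,0,85]]'
python3 - <<'E'
from h import *
s=r.sense();c=r.get_calibration("wrist");cv2.imwrite("pics/w2.png", r.camera("wrist")[:,:,::-1]);print(s['tcp_pos'],s['joint_pos'])
import pickle;pickle.dump(c,open("w2.pkl","wb"))
E
```

```text
time_s: 2.08
tcp_pos: [564.3, 46.2, 311.8]
ee_rot: [[-0.002, -1.0, 0.0], [-1.0, 0.002, -0.0], [0.0, -0.0, -1.0]]
force: [0.8, 0.1, 0.2]
width: 85.1
time_s: 2.7
tcp_pos: [570.7, 230.4, 311.3]
ee_rot: [[-0.0, -1.0, -0.0], [-1.0, 0.0, -0.001], [0.001, 0.0, -1.0]]
force: [-0.6, 0.2, -0.8]
width: 84.8
[570.69816691 230.43526957 311.34960744] [ 1.85643040e+01  1.89090384e+01  4.92445679e+01 -2.89130192e-02
  1.11881465e+02  1.08553779e+02]
```

View pics/w2.png

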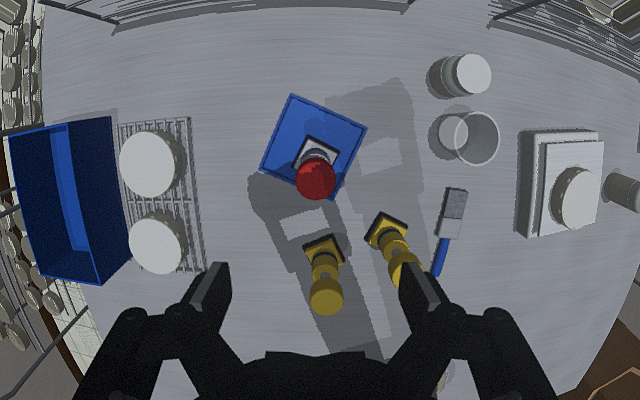

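```bash
python3 - <<'E'
from h import *
import pickle;c=pickle.load(open("w2.pkl","rb"))
a=cv2.imread("pics/w2.png");u0,v0=250,85;b=cv2.resize(a[v0:v0+130,u0:u0+130],(600,600),interpolation=2)
k=600/130
def P(X):
    u,v=proj("wrist",X,c);return (int((u-u0+.5)*k),int((v-v0+.5)*k))
x,y=568,233
for t in np.linspace(0,2*np.pi,60): cv2.circle(b,P([x+23*np.cos(t),y+23*np.sin(t),157]),1,(0,255,0),-1)
for q in [(668,265),(617,151),(499,203),(549,318)]: cv2.circle(b,P([*q,18]),3,(0,255,255),-1)
cv2.imwrite("pics/w2c.png",b)
E
```

```text
(no output)
```

View pics/w2c.png

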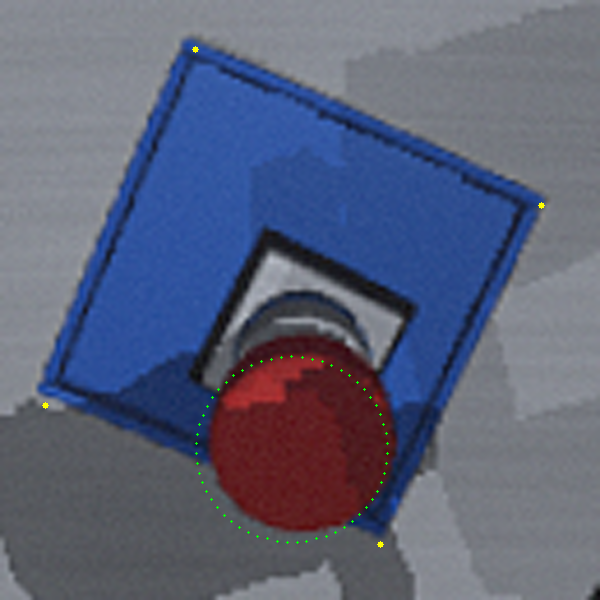

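```bash
python3 -m crank '[[0,0,35,0,0,0,85],[0,0,50,0,0,0,85],[0,0,50,0,0,0,85],[0,0,35,0,0,0,85],[0,0,0,0,0,0,85]]'
python3 - <<'E'
from h import *
s=r.sense();c=r.get_calibration("wrist");cv2.imwrite("pics/w3.png", r.camera("wrist")[:,:,::-1]);print(s['tcp_pos'],s['force'])
E
```

```text
time_s: 3.38
tcp_pos: [569.4, 228.2, 138.8]
ee_rot: [[-0.003, -1.0, -0.006], [-1.0, 0.003, -0.002], [0.002, 0.006, -1.0]]
force: [-0.3, 0.5, -0.3]
width: 85.1
[569.41191319 228.19668521 138.77506913] [-0.30231553  0.47498366 -0.32458977]
```

View pics/w3.png

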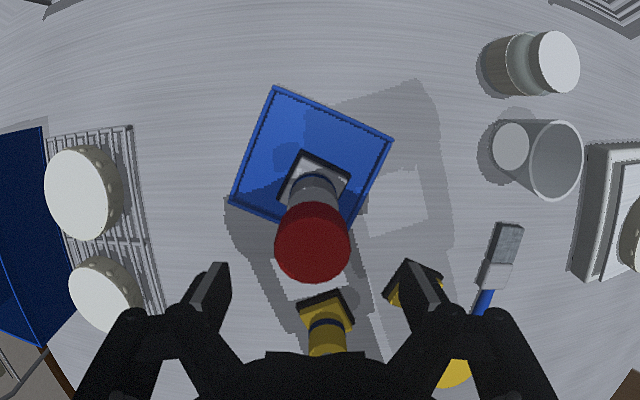

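```bash
python3 - <<'E'
from h import *
s=r.sense();print(s['tcp_pos'],s['ee_rot'].round(4).tolist())
print(proj("wrist",[571,230.5,157]),proj("wrist",s['tcp_pos']-19*np.array(s['ee_rot'])[:,2]))
print(proj("wrist",[571,230.5,141]))
a=cv2.imread("pics/w3.png");b=cv2.resize(a[180:320,190:440],(800,448),interpolation=2)
for t in np.linspace(0,2*np.pi,60):
  u,v=proj("wrist",[571+23*np.cos(t),230.5+23*np.sin(t),157]); cv2.circle(b,(int((u-190+.5)*3.2),int((v-180+.5)*3.2)),1,(0,255,0),-1)
cv2.imwrite("pics/w3c.png",b)
E
```

```text
[570.66655041 229.00482352 141.76443902] [[-0.0023, -1.0, -0.0011], [-1.0, 0.0023, -0.0008], [0.0008, 0.0011, -1.0]]
[312.88520832 248.81597103] [315.42018846 252.20760927]
[313.00740778 237.53431473]
```

View pics/w3c.png

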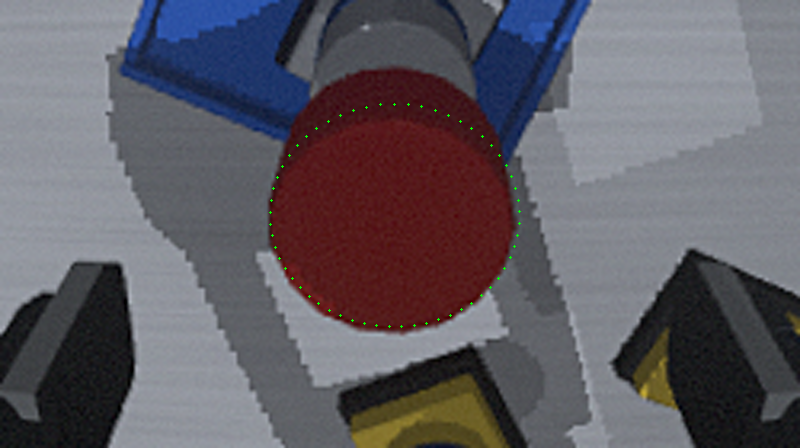

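```bash
python3 -m crank '[[-1,0,8,0,0,0,85],[0,0,8,0,0,0,85],[0,0,8,0,0,0,85],[0,0,0,0,0,0,60],[0,0,0,0,0,0,50]]' 60; python3 -m crank '[[0,0,0,0,0,0,40],[0,0,0,0,0,0,40],[0,0,0,0,0,0,35],[0,0,0,0,0,0,35],[0,0,0,0,0,0,35]]' 60
python3 - <<'E'
from h import *
s=r.sense();cv2.imwrite("pics/w4.png", r.camera("wrist")[:,:,::-1]);print(s['tcp_pos'],s['force'],s['width'])
cv2.imwrite("pics/s4.png", cv2.resize(r.camera("side")[150:310,180:400,::-1],(770,560),interpolation=2))
E
```

```text
time_s: 4.05
tcp_pos: [570.6, 231.9, 117.9]
ee_rot: [[-0.0, -1.0, 0.0], [-1.0, 0.0, -0.0], [0.0, -0.0, -1.0]]
force: [-0.1, -1.0, 0.7]
width: 51.6
time_s: 4.68
tcp_pos: [570.7, 231.8, 117.8]
ee_rot: [[-0.0, -1.0, 0.0], [-1.0, 0.0, -0.0], [0.0, -0.0, -1.0]]
force: [0.3, -0.8, 3.0]
width: 41.6
[570.66265899 231.75493656 117.80633204] [ 0.2971275  -0.83966889  3.02086931] 41.61931070410808
```

View pics/w4.png

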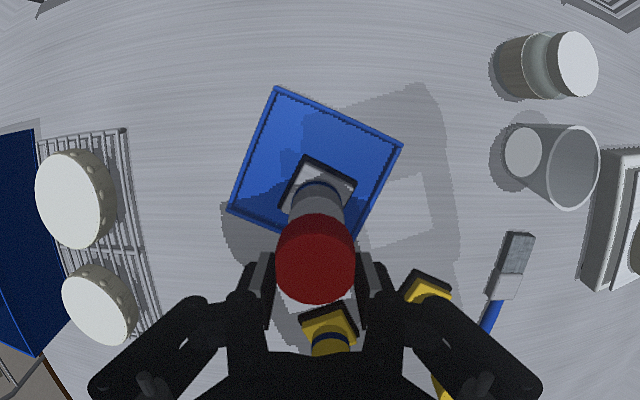

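View pics/s4.png

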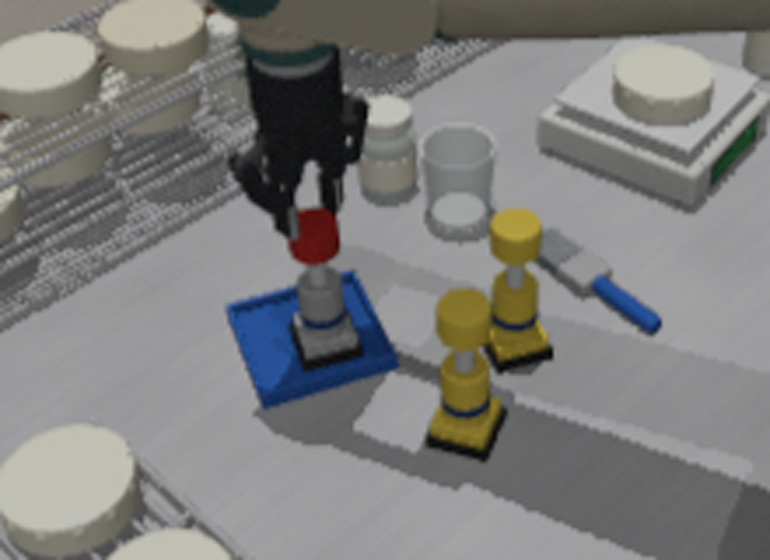

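```bash
python3 - <<'E'
from h import *
a=cv2.imread("pics/w4.png");u0,v0=220,190;b=cv2.resize(a[v0:v0+140,u0:u0+200],(800,560),interpolation=2);k=4
def P(X):
    u,v=proj("wrist",X);return (int((u-u0+.5)*k),int((v-v0+.5)*k))
for z,col in ((157,(0,255,0)),(125,(255,255,0))):
  for t in np.linspace(0,2*np.pi,60): cv2.circle(b,P([571+23*np.cos(t),231+23*np.sin(t),z]),1,col,-1)
for z in (118,128,138,148,158): 
  for y in (231.7-23,231.7+23):
    for x in (560,571,582): cv2.circle(b,P([x,y,z]),2,(0,255,255),-1)
cv2.imwrite("pics/w4c.png",b)
print("side tips +y", [ (proj("side",[571,255,z])-[180,150])*3.5 for z in (118,137,157)])
E
```

```text
side tips +y [array([292.31860145, 265.48400358]), array([290.2971119 , 249.11760545]), array([288.12392122, 231.5230035 ])]
```

View pics/w4c.png

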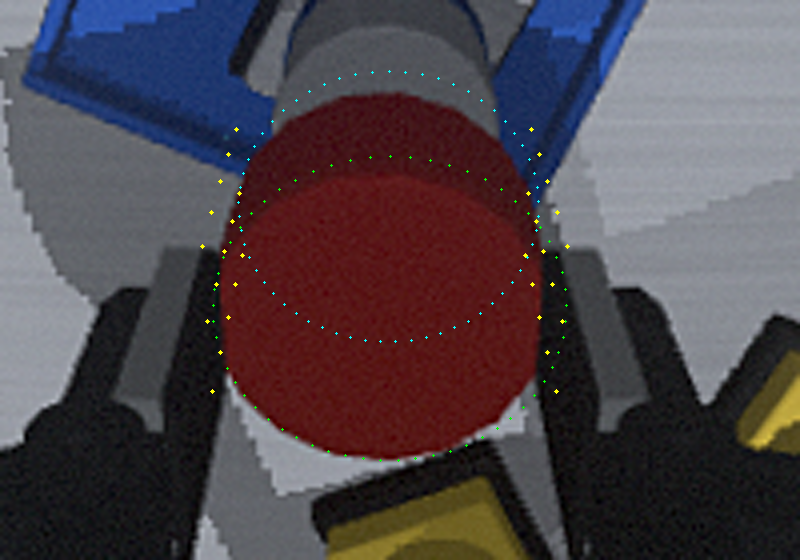

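```bash
python3 - <<'E'
from h import *
for x in (549,560,571,582):
  for z in (118,131,150,170):
    print(x,z,proj("wrist",[x,231.7+42.5,z]).round(), proj("wrist",[x,231.7+21,z]).round())
c=r.get_calibration("wrist");R=np.array(c['R']);print(-R.T@c['t'],R[2])
E
```

```text
549 118 [252. 267.] [284. 268.]
549 131 [248. 277.] [282. 278.]
549 150 [242. 294.] [279. 296.]
549 170 [235. 316.] [275. 317.]
560 118 [251. 253.] [283. 253.]
560 131 [247. 262.] [281. 263.]
560 150 [240. 279.] [278. 280.]
560 170 [232. 299.] [274. 301.]
571 118 [249. 238.] [282. 238.]
571 131 [245. 247.] [280. 247.]
571 150 [238. 262.] [277. 263.]
571 170 [230. 281.] [272. 282.]
582 118 [248. 222.] [282. 222.]
582 131 [244. 230.] [280. 230.]
582 150 [236. 244.] [276. 244.]
582 170 [227. 262.] [271. 263.]
[652.74016249 232.1692345  296.3683173 ] [-3.16571195e-01  2.46972441e-04 -9.48568721e-01]
```

```bash
python3 - <<'E'
from h import *
print(r.tcp_to_grasp)
a=r.camera("side")[:,:,::-1];u0,v0=235,180;b=cv2.resize(a[v0:v0+80,u0:u0+70],(525,600),interpolation=0)
b=b.copy()
for y in (231.7-23,231.7+23):
  for z,col in ((118,(0,255,0)),(137,(255,255,0)),(157,(0,255,255))):
    u,v=proj("side",[570.7,y,z]);cv2.circle(b,(int((u-u0+.5)*7.5),int((v-v0+.5)*7.5)),4,col,-1)
cv2.imwrite("pics/s5.png",b)
E
```

```text
18.700000000000003
```

View pics/s5.png

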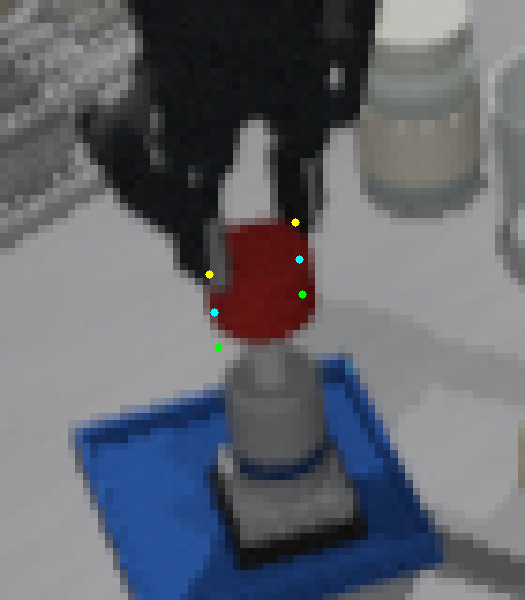

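The visible fingertips sit higher on the head than the spec suggests, covering only its top 8 mm or so. I'll reopen, go 10 mm lower and regrip.

```bash
python3 -m crank '[[0,0,0,0,0,0,70],[0,0,0,0,0,0,70],[0,0,4,0,0,0,70],[0,0,6,0,0,0,70],[0,0,0,0,0,0,55]]' 40; python3 -m crank '[[0,0,0,0,0,0,47],[0,0,0,0,0,0,40],[0,0,0,0,0,0,40],[0,0,0,0,0,0,40],[0,0,0,0,0,0,40]]' 40
python3 - <<'E'
from h import *
s=r.sense();print(s['tcp_pos'],s['force'],s['width'])
a=r.camera("side")[:,:,::-1];u0,v0=235,180
b=cv2.resize(a[v0:v0+80,u0:u0+70],(400,457),interpolation=2)
w=r.camera("wrist")[:,:,::-1]; w=cv2.resize(w[200:340,250:370],(392,457),interpolation=2)
cv2.imwrite("pics/s6.png",np.hstack([b,w]))
E
```

```text
time_s: 5.45
tcp_pos: [570.1, 231.6, 106.6]
ee_rot: [[-0.0, -1.0, -0.002], [-1.0, 0.0, -0.001], [0.001, 0.002, -1.0]]
force: [-0.2, -0.6, -0.5]
width: 55.5
time_s: 6.08
tcp_pos: [570.8, 231.7, 108.0]
ee_rot: [[-0.0, -1.0, 0.001], [-1.0, 0.0, -0.0], [0.0, -0.001, -1.0]]
force: [-0.4, -2.2, 2.2]
width: 44.4
[570.75820157 231.74075205 108.04772209] [-0.38923507 -2.17415365  2.15516174] 44.40458226976064
```

View pics/s6.png

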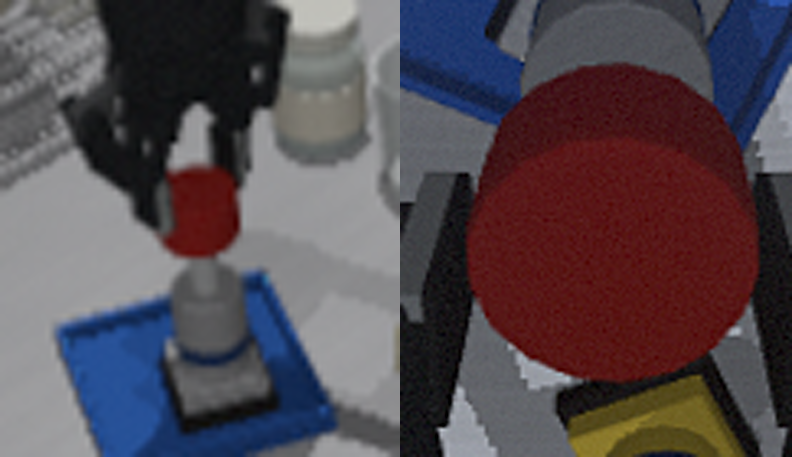

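```bash
python3 -m crank '[[0,0,0,0,0,0,40],[0,0,-5,0,0,0,40],[0,0,-10,0,0,0,40],[0,0,-15,0,0,0,40],[0,0,0,0,0,0,40]]' 60; python3 -m crank '[[0,0,-30,0,0,0,40],[0,0,-45,0,0,0,40],[0,0,-45,0,0,0,40],[0,0,-25,0,0,0,40],[0,0,0,0,0,0,40]]'
python3 - <<'E'
from h import *
import pickle
s=r.sense();print(s['tcp_pos'],s['force'],s['wrist_torque'],s['width'])
c=r.get_calibration("wrist");pickle.dump(c,open("w7.pkl","wb"))
cv2.imwrite("pics/w7.png",r.camera("wrist")[:,:,::-1])
a=r.camera("side")[:,:,::-1];cv2.imwrite("pics/s7.png",cv2.resize(a[110:280,200:340],(494,600),interpolation=2))
E
```

```text
time_s: 6.8
tcp_pos: [571.5, 232.2, 140.0]
ee_rot: [[-0.0, -1.0, 0.004], [-1.0, 0.0, 0.001], [-0.001, -0.004, -1.0]]
force: [0.3, -0.2, -3.1]
width: 43.2
time_s: 7.42
tcp_pos: [571.2, 232.1, 285.0]
ee_rot: [[-0.0, -1.0, 0.004], [-1.0, 0.0, 0.001], [-0.001, -0.004, -1.0]]
force: [1.0, 0.1, -2.6]
width: 43.6
[571.23425041 232.05722023 284.96377348] [ 0.98021662  0.14130038 -2.59929976] [-0.0190142  -0.02703512 -0.02028023] 43.59436259851667
```

View pics/w7.png

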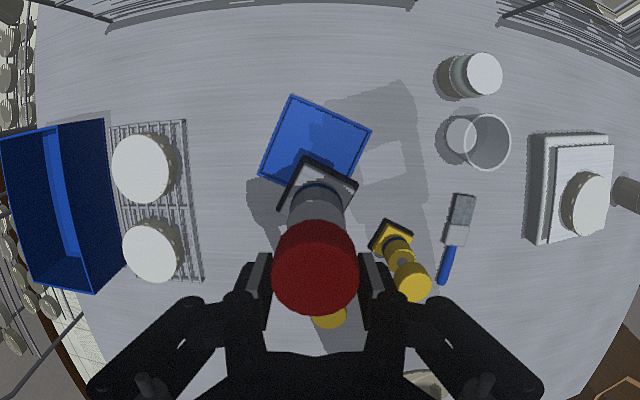

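View pics/s7.png

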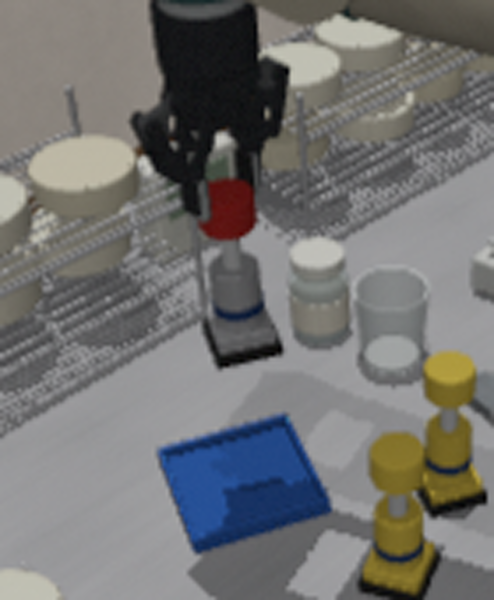

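```bash
python3 -m crank '[[20,0,0,0,0,0,40],[35,3,0,0,0,0,40],[50,4,0,0,0,0,40],[50,5,0,0,0,0,40],[50,5,0,0,0,0,40]]'; python3 -m crank '[[50,5,0,0,0,0,40],[50,5,0,0,0,0,40],[50,5,0,0,0,0,40],[45,5,0,0,0,0,40],[35,0,0,0,0,0,40]]'; python3 -m crank '[[20,0,0,0,0,0,40],[13,0,0,0,0,0,40],[0,0,0,0,0,0,40],[0,0,0,0,0,0,40],[0,0,0,0,0,0,40]]'
```

```text
time_s: 8.15
tcp_pos: [552.5, 24.3, 281.1]
ee_rot: [[-0.001, -1.0, -0.002], [-1.0, 0.001, -0.0], [0.0, 0.002, -1.0]]
force: [0.3, -1.3, -2.1]
width: 43.6
time_s: 8.78
tcp_pos: [531.9, -205.8, 281.3]
ee_rot: [[-0.002, -1.0, -0.002], [-1.0, 0.002, 0.0], [-0.0, 0.002, -1.0]]
force: [0.7, 0.3, -2.4]
width: 43.4
time_s: 9.4
tcp_pos: [533.7, -235.3, 282.9]
ee_rot: [[0.001, -1.0, 0.0], [-1.0, -0.001, -0.0], [0.0, -0.0, -1.0]]
force: [-0.1, -1.6, -2.3]
width: 43.6
```

```bash
python3 -m crank '[[0,0,15,0,0,0,40],[1,0,20,0,0,0,40],[0,0,17,0,0,0,40],[0,0,8,0,0,0,40],[0,0,0,0,0,0,40]]'
python3 - <<'E'
from h import *
import pickle
s=r.sense();print(s['tcp_pos'],s['force'],s['width'])
c=r.get_calibration("wrist")
w=r.camera("wrist")[:,:,::-1].copy();b=w
z0=s['tcp_pos'][2]-103
def circ(b,n,x,y,rr,z,col):
  for t in np.linspace(0,2*np.pi,80):
    u,v=proj(n,[x+rr*np.cos(t),y+rr*np.sin(t),z],c if n=='wrist' else None); cv2.circle(b,(int((u-220)*5),int((v-110)*5)) if n=='wrist' else (int((u-330)*8),int((v-130)*8)),1,col,-1)
b=cv2.resize(w[110:230,240-20:380],(800,600),interpolation=2)
circ(b,'wrist',534,-236.5,55,108,(0,0,255));circ(b,'wrist',*s['tcp_pos'][:2],21,z0+82,(0,255,0));circ(b,'wrist',*s['tcp_pos'][:2],21,z0+26,(255,255,0))
cv2.imwrite("pics/w8.png",b)
a=r.camera("side")[:,:,::-1];cv2.imwrite("pics/s8.png",cv2.resize(a[110:220,320:430],(600,600),interpolation=2))
a=r.camera("top")[:,:,::-1];cv2.imwrite("pics/t8.png",cv2.resize(a[165:265,330:430],(600,600),interpolation=2))
E
```

```text
time_s: 10.02
tcp_pos: [533.3, -237.0, 222.1]
ee_rot: [[-0.0, -1.0, -0.001], [-1.0, 0.0, 0.0], [-0.0, 0.001, -1.0]]
force: [0.1, 0.1, -2.4]
width: 43.5
[ 533.26948137 -237.02417273  222.07763853] [ 0.0726503   0.11706838 -2.39839645] 43.50133708974498
```

View pics/w8.png

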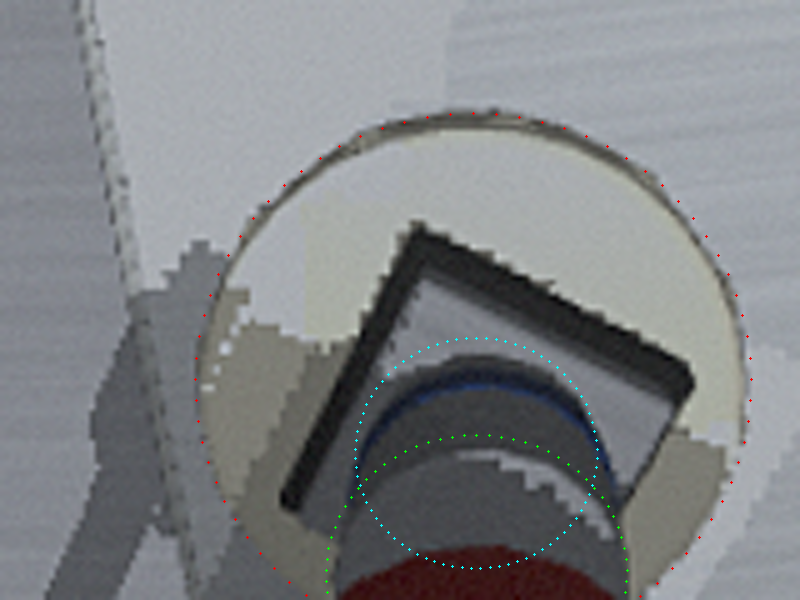

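View pics/s8.png

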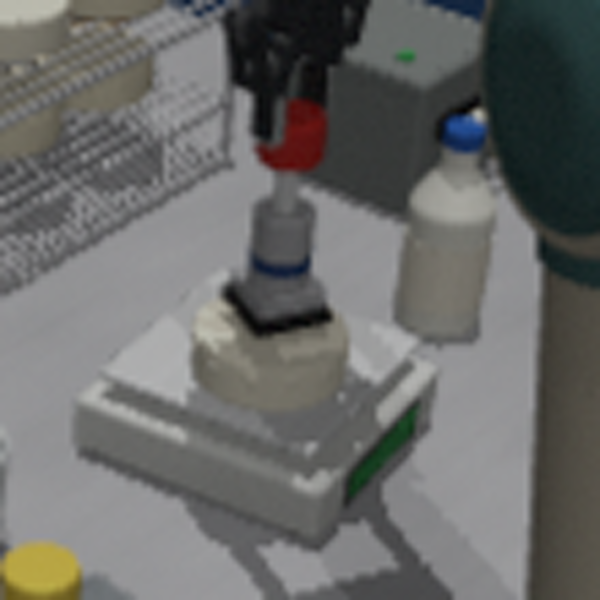

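```bash
python3 -m crank '[[-1,-1,2,0,0,0,40],[-1,-1,2,0,0,0,40],[0,0,2,0,0,0,40],[0,0,2,0,0,0,40],[0,0,0,0,0,0,40]]';python3 -m crank '[[0,0,1,0,0,0,40],[0,0,1,0,0,0,40],[0,0,0,0,0,0,40],[0,0,0,0,0,0,40],[0,0,0,0,0,0,40]]'
```

```text
time_s: 10.8
tcp_pos: [535.4, -235.2, 214.4]
ee_rot: [[-0.0, -1.0, -0.0], [-1.0, 0.0, 0.0], [-0.0, 0.0, -1.0]]
force: [0.4, 0.5, -3.5]
width: 43.5
time_s: 11.42
tcp_pos: [535.5, -235.2, 212.8]
ee_rot: [[-0.0, -1.0, 0.0], [-1.0, 0.0, -0.0], [0.0, -0.0, -1.0]]
force: [-0.5, -0.6, -2.8]
width: 43.3
```

```bash
python3 -m crank '[[0,0,1,0,0,0,40],[0,0,1,0,0,0,40],[0,0,1,0,0,0,40],[0,0,0,0,0,0,40],[0,0,0,0,0,0,40]]'; python3 - <<'E'
from h import *
s=r.sense()
a=r.camera("side")[:,:,::-1];a=cv2.resize(a[110:220,320:430],(500,500),interpolation=2)
s2=r.sense();print(s['force'],s2['force'],s2['tcp_pos'])
cv2.imwrite("pics/s9.png",a)
E
```

```text
time_s: 12.05
tcp_pos: [535.6, -235.3, 210.2]
ee_rot: [[-0.0, -1.0, 0.001], [-1.0, 0.0, -0.001], [0.001, -0.001, -1.0]]
force: [-0.1, -0.4, 1.8]
width: 43.4
[-0.1393075  -0.42603473  1.76685566] [ 0.32546372 -0.11629379  1.89614794] [ 535.60720585 -235.34647977  210.21494249]
```

View pics/s9.png

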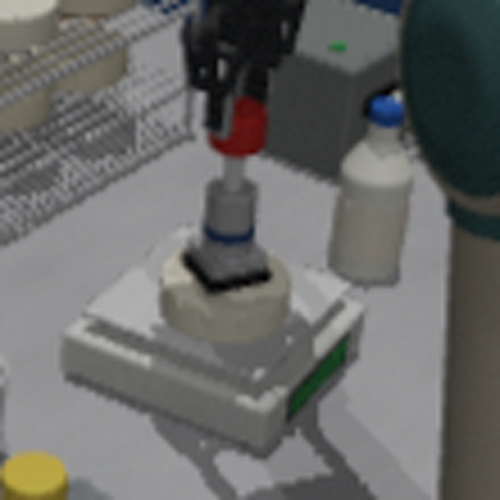

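```bash
python3 -m crank '[[0,0,1.5,0,0,0,40],[0,0,1.5,0,0,0,40],[0,0,1.5,0,0,0,40],[0,0,1.5,0,0,0,40],[0,0,0,0,0,0,40]]';python3 -m crank '[[0,0,1.5,0,0,0,40],[0,0,1.5,0,0,0,40],[0,0,1.5,0,0,0,40],[0,0,1.5,0,0,0,40],[0,0,0,0,0,0,40]]'
```

```text
time_s: 12.72
tcp_pos: [535.5, -235.3, 203.8]
ee_rot: [[-0.0, -1.0, 0.0], [-1.0, 0.0, -0.0], [0.0, -0.0, -1.0]]
force: [0.1, -2.0, 4.0]
width: 43.4
time_s: 13.35
tcp_pos: [535.6, -235.4, 198.3]
ee_rot: [[-0.0, -1.0, 0.001], [-1.0, 0.0, -0.001], [0.001, -0.001, -1.0]]
force: [-0.9, -1.5, 6.3]
width: 43.4
```

```bash
python3 -m crank '[[0,0,1.5,0,0,0,40],[0,0,1.5,0,0,0,40],[0,0,1,0,0,0,40],[0,0,0.5,0,0,0,40],[0,0,0,0,0,0,40]]'; python3 -m crank '[[0,0,0.5,0,0,0,40],[0,0,0,0,0,0,40],[0,0,0.4,0,0,0,40],[0,0,0,0,0,0,40],[0,0,0,0,0,0,40]]'; python3 -c "
from rig import r
print(r.sense()['force'],r.sense()['tcp_pos'])"
```

```text
time_s: 13.98
tcp_pos: [535.7, -235.5, 194.4]
ee_rot: [[-0.0, -1.0, 0.002], [-1.0, 0.0, -0.001], [0.001, -0.002, -1.0]]
force: [-1.4, -1.3, 8.8]
width: 43.7
time_s: 14.6
tcp_pos: [535.7, -235.5, 193.6]
ee_rot: [[-0.0, -1.0, 0.002], [-1.0, 0.0, -0.001], [0.001, -0.002, -1.0]]
force: [-1.4, -0.9, 9.2]
width: 43.5
[-1.38047904 -0.86394671  9.17679434] [ 535.73225379 -235.50768566  193.61710057]
```

```bash
python3 -m crank '[[0,0,0.4,0,0,0,40],[0,0,0,0,0,0,40],[0,0,0.3,0,0,0,40],[0,0,0,0,0,0,40],[0,0,0,0,0,0,40]]'; python3 -c "
from rig import r
print(r.sense()['force'],r.sense()['tcp_pos'])"
```

```text
time_s: 15.22
tcp_pos: [535.7, -235.6, 193.0]
ee_rot: [[-0.0, -1.0, 0.002], [-1.0, 0.0, -0.001], [0.001, -0.002, -1.0]]
force: [-1.3, -1.9, 9.0]
width: 43.6
[-1.31394716 -1.90149365  8.98604977] [ 535.71952775 -235.55101088  192.95447252]
```

```bash
python3 -m crank '[[0,0,0.4,0,0,0,40],[0,0,0,0,0,0,40],[0,0,0.3,0,0,0,40],[0,0,0,0,0,0,40],[0,0,0,0,0,0,40]]'; python3 -c "
from rig import r
print(r.sense()['force'],r.sense()['tcp_pos'])"
```

```text
time_s: 15.85
tcp_pos: [535.8, -235.6, 192.5]
ee_rot: [[-0.0, -1.0, 0.002], [-1.0, 0.0, -0.001], [0.001, -0.002, -1.0]]
force: [-0.4, -2.1, 9.5]
width: 43.9
[-0.42278284 -2.11773466  9.4895649 ] [ 535.76529152 -235.58918418  192.45584401]
```

```bash
python3 -m crank '[[0,0,0.4,0,0,0,40],[0,0,0,0,0,0,40],[0,0,0.3,0,0,0,40],[0,0,0,0,0,0,40],[0,0,0,0,0,0,40]]'; python3 -c "
from rig import r
print(r.sense()['force'],r.sense()['tcp_pos'])"
```

```text
time_s: 16.48
tcp_pos: [535.8, -235.6, 192.1]
ee_rot: [[-0.0, -1.0, 0.002], [-1.0, 0.0, -0.002], [0.002, -0.002, -1.0]]
force: [-2.1, -1.3, 11.4]
width: 43.6
[-2.13466699 -1.27513412 11.3971184 ] [ 535.81916152 -235.63500425  192.14970408]
```

```bash
python3 -m crank '[[0,0,0.4,0,0,0,40],[0,0,0,0,0,0,40],[0,0,0,0,0,0,40],[0,0,0,0,0,0,40],[0,0,0,0,0,0,40]]'; python3 - <<'E'
from h import *
f=[r.sense()['force'][2]]
a=r.camera("side")[:,:,::-1];f.append(r.sense()['force'][2]);cv2.imwrite("pics/s10.png",cv2.resize(a[110:220,320:430],(600,600),interpolation=2))
a=r.camera("wrist")[:,:,::-1];f.append(r.sense()['force'][2]);cv2.imwrite("pics/w10.png",cv2.resize(a[110:310,200:440],(720,600),interpolation=2))
print(f,r.sense()['tcp_pos'])
E
```

```text
time_s: 17.1
tcp_pos: [535.9, -235.7, 192.0]
ee_rot: [[-0.0, -1.0, 0.003], [-1.0, 0.0, -0.002], [0.002, -0.003, -1.0]]
force: [-1.5, -1.0, 11.2]
width: 43.5
[np.float64(11.194434558373471), np.float64(10.954731647844639), np.float64(10.657172389855251)] [ 535.83462174 -235.67776613  191.94772209]
```

View pics/s10.png

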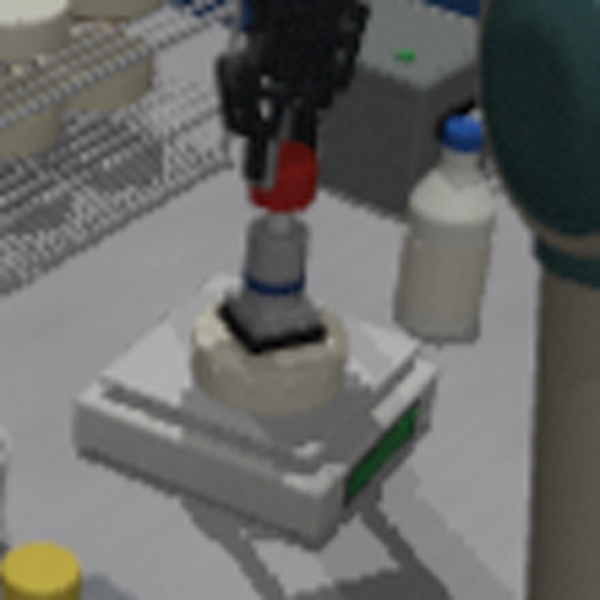

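View pics/w10.png

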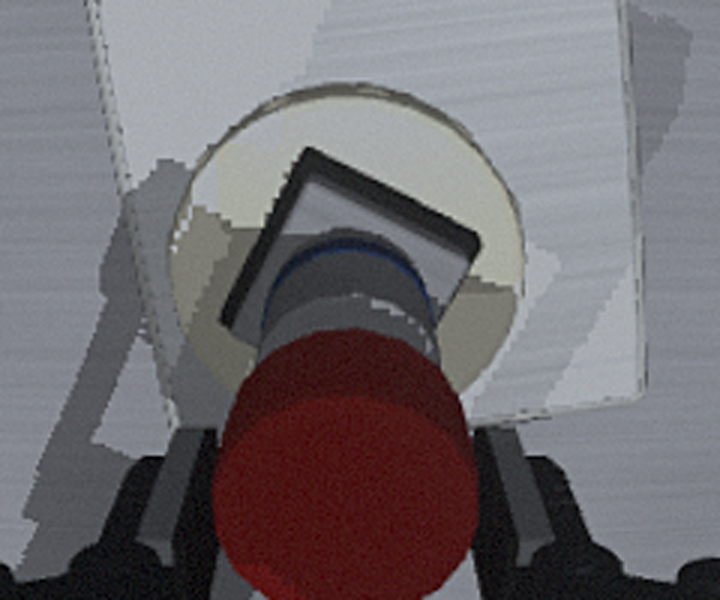

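```bash
python3 -m crank '[[0,0,0.3,0,0,0,40],[0,0,0,0,0,0,40],[0,0,0,0,0,0,40],[0,0,0,0,0,0,40],[0,0,0,0,0,0,40]]';python3 -m crank '[[0,0,0,0,0,0,40],[0,0,0,0,0,0,40],[0,0,0,0,0,0,40],[0,0,0,0,0,0,40],[0,0,0,0,0,0,40]]'
```

```text
time_s: 17.82
tcp_pos: [535.9, -235.7, 191.8]
ee_rot: [[-0.0, -1.0, 0.003], [-1.0, 0.0, -0.002], [0.002, -0.003, -1.0]]
force: [-1.8, -1.0, 12.7]
width: 43.7
time_s: 18.45
tcp_pos: [535.9, -235.7, 191.8]
ee_rot: [[-0.0, -1.0, 0.003], [-1.0, 0.0, -0.002], [0.002, -0.003, -1.0]]
force: [-2.2, -1.6, 12.6]
width: 43.3
```

```bash
python3 -m crank '[[0,0,0,0,0,0,40],[0,0,0,0,0,0,40],[0,0,0,0,0,0,40],[0,0,0,0,0,0,40],[0,0,0,0,0,0,40]]'; python3 -m crank '[[0,0,-2,0,0,0,40],[0,0,-3,0,0,0,40],[0,0,-4,0,0,0,40],[0,0,-4,0,0,0,40],[0,0,-4,0,0,0,40]]'; python3 -m crank '[[0,0,-4,0,0,0,40],[0,0,-4,0,0,0,40],[0,0,-4,0,0,0,40],[0,0,-6,0,0,0,40],[0,0,-8,0,0,0,40]]'; python3 - <<'E'
from h import *
a=r.camera("side")[:,:,::-1];cv2.imwrite("pics/s11.png",cv2.resize(a[110:220,320:430],(600,600),interpolation=2))
E
```

```text
time_s: 19.08
tcp_pos: [535.9, -235.7, 191.8]
ee_rot: [[-0.0, -1.0, 0.003], [-1.0, 0.0, -0.002], [0.002, -0.003, -1.0]]
force: [-2.1, -1.0, 12.5]
width: 43.4
time_s: 19.7
tcp_pos: [535.5, -235.3, 206.8]
ee_rot: [[-0.0, -1.0, 0.0], [-1.0, 0.0, -0.0], [0.0, -0.0, -1.0]]
force: [-0.2, -0.9, 3.4]
width: 43.6
time_s: 20.32
tcp_pos: [535.4, -235.1, 232.6]
ee_rot: [[-0.0, -1.0, -0.001], [-1.0, 0.0, 0.0], [-0.0, 0.001, -1.0]]
force: [-0.3, -0.5, -2.7]
width: 43.5
```

View pics/s11.png

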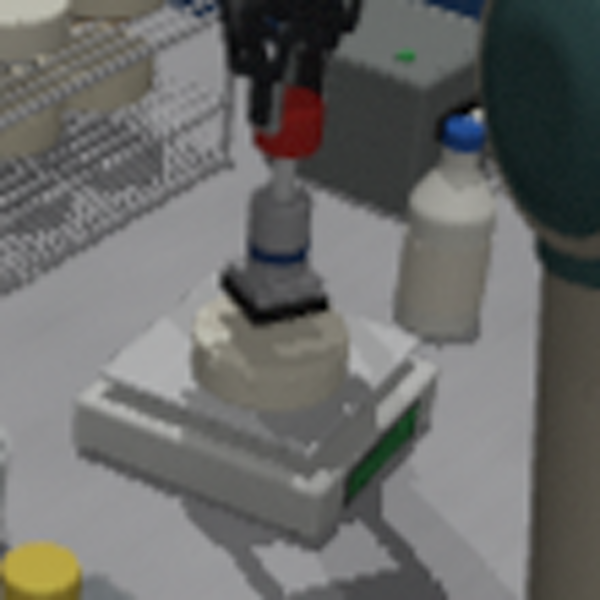

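```bash
python3 -m crank '[[0,0,-20,0,0,0,40],[0,0,-20,0,0,0,40],[-15,0,-12,0,0,0,40],[-30,-3,0,0,0,0,40],[-45,-4,0,0,0,0,40]]';python3 -m crank '[[-50,-5,0,0,0,0,40],[-50,-5,0,0,0,0,40],[-50,-5,0,0,0,0,40],[-50,-5,0,0,0,0,40],[-50,-5,0,0,0,0,40]]';python3 -m crank '[[-50,-5,0,0,0,0,40],[-40,-4,0,0,0,0,40],[-25,0,0,0,0,0,40],[-12,0,0,0,0,0,40],[0,0,0,0,0,0,40]]'
```

```text
time_s: 21.0
tcp_pos: [542.3, -144.0, 284.3]
ee_rot: [[-0.002, -1.0, -0.0], [-1.0, 0.002, 0.0], [-0.0, 0.0, -1.0]]
force: [1.0, 1.0, -2.6]
width: 43.9
time_s: 21.62
tcp_pos: [566.9, 107.3, 284.5]
ee_rot: [[0.0, -1.0, -0.0], [-1.0, -0.0, 0.0], [-0.0, 0.0, -1.0]]
force: [0.5, -0.6, -2.9]
width: 43.5
time_s: 22.25
tcp_pos: [576.2, 232.3, 284.3]
ee_rot: [[0.001, -1.0, -0.0], [-1.0, -0.001, -0.0], [0.0, 0.0, -1.0]]
force: [-0.3, -0.1, -3.4]
width: 43.8
```

```bash
python3 -m crank '[[0,0,0,0,0,0,40],[0,0,0,0,0,0,40],[0,0,0,0,0,0,40],[0,0,0,0,0,0,40],[0,0,0,0,0,0,40]]'; python3 - <<'E'
from h import *
s=r.sense();print(s['tcp_pos'],s['ee_rot'].round(4).tolist(),s['force'])
a=r.camera("wrist")[:,:,::-1];cv2.imwrite("pics/w12.png",a)
a=r.camera("side")[:,:,::-1];cv2.imwrite("pics/s12.png",cv2.resize(a[110:280,200:340],(494,600),interpolation=2))
E
```

```text
time_s: 22.88
tcp_pos: [576.6, 231.7, 284.5]
ee_rot: [[-0.0, -1.0, 0.0], [-1.0, 0.0, -0.0], [0.0, -0.0, -1.0]]
force: [0.4, 0.6, -2.7]
width: 43.7
[576.5691559  231.69094953 284.49290968] [[-0.0003, -1.0, 0.0], [-1.0, 0.0003, -0.0001], [0.0001, -0.0, -1.0]] [ 0.39437543  0.59270765 -2.70436004]
```

View pics/w12.png

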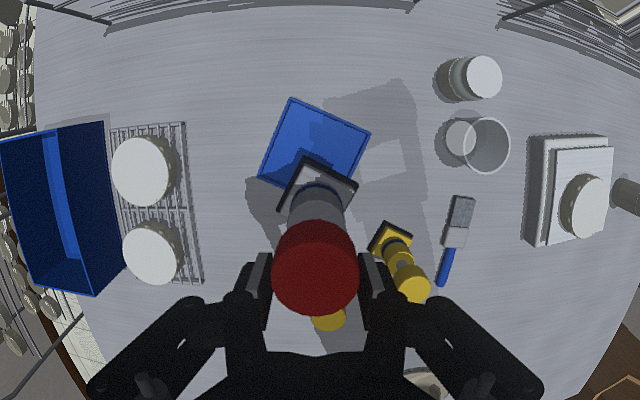

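View pics/s12.png

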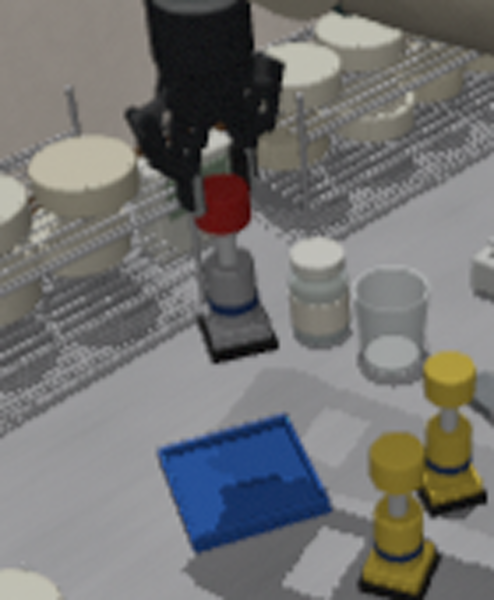

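```bash
python3 -m crank '[[0,0,25,0,0,0,40],[0,0,40,0,0,0,40],[0,0,40,0,0,0,40],[0,0,35,0,0,0,40],[0,0,20,0,0,0,40]]';python3 -m crank '[[0,0,7,0,0,0,40],[0,0,3,0,0,0,40],[0,0,2,0,0,0,40],[0,0,1.5,0,0,0,40],[0,0,0,0,0,0,40]]'; python3 -m crank '[[0,0,1,0,0,0,40],[0,0,1,0,0,0,40],[0,0,0,0,0,0,40],[0,0,0,0,0,0,40],[0,0,0,0,0,0,40]]'
```

```text
time_s: 23.6
tcp_pos: [575.6, 231.5, 121.9]
ee_rot: [[-0.0, -1.0, -0.003], [-1.0, 0.0, -0.001], [0.001, 0.003, -1.0]]
force: [1.0, 0.2, -2.5]
width: 43.4
time_s: 24.22
tcp_pos: [576.7, 231.8, 111.3]
ee_rot: [[-0.0, -1.0, 0.0], [-1.0, 0.0, 0.0], [-0.0, -0.0, -1.0]]
force: [0.1, -0.2, -3.2]
width: 43.5
time_s: 24.85
tcp_pos: [576.6, 231.8, 109.0]
ee_rot: [[-0.0, -1.0, 0.0], [-1.0, 0.0, -0.0], [0.0, -0.0, -1.0]]
force: [-0.3, 0.1, -2.8]
width: 43.9
```

```bash
python3 -m crank '[[0,0,0.7,0,0,0,40],[0,0,0.7,0,0,0,40],[0,0,0,0,0,0,40],[0,0,0,0,0,0,40],[0,0,0,0,0,0,40]]'; python3 - <<'E'
from h import *
a=r.camera("side")[:,:,::-1];cv2.imwrite("pics/s13.png",cv2.resize(a[170:270,230:320],(540,600),interpolation=2))
E
```

```text
time_s: 25.48
tcp_pos: [576.9, 231.7, 108.2]
ee_rot: [[-0.0, -1.0, 0.001], [-1.0, 0.0, 0.0], [-0.0, -0.001, -1.0]]
force: [-0.1, -1.7, 2.7]
width: 43.8
```

View pics/s13.png

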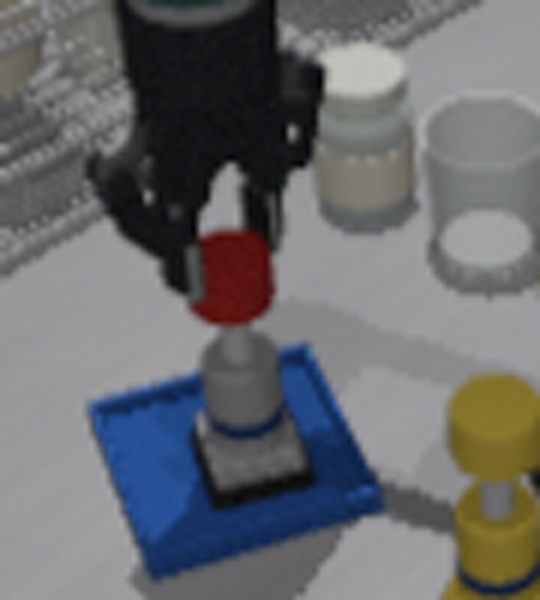

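```bash
python3 -m crank '[[0,0,-0.5,0,0,0,43],[0,0,0,0,0,0,50],[0,0,0,0,0,0,60],[0,0,0,0,0,0,75],[0,0,0,0,0,0,85]]' 20; python3 -m crank '[[0,0,0,0,0,0,85],[0,0,0,0,0,0,85],[0,0,-10,0,0,0,85],[0,0,-20,0,0,0,85],[0,0,-30,0,0,0,85]]';  python3 -m crank '[[0,0,-40,0,0,0,85],[0,0,-50,0,0,0,85],[0,0,-40,0,0,0,85],[0,0,-10,0,0,0,85],[0,0,0,0,0,0,85]]'; python3 - <<'E'
from h import *
print(r.sense()['width'],r.sense()['force'])
c=r.get_calibration("wrist");w=r.camera("wrist")[:,:,::-1];cv2.imwrite("pics/w14.png",w)
a=r.camera("side")[:,:,::-1];cv2.imwrite("pics/s14.png",a)
b=cv2.resize(a[170:270,230:320],(360,400),interpolation=2);d=cv2.resize(a[150:220,325:415],(360,400),interpolation=2)
cv2.imwrite("pics/s14c.png",np.hstack([b,d]))
cv2.imwrite("pics/t14.png",r.camera("top")[:,:,::-1])
E
```

```text
time_s: 26.15
tcp_pos: [576.5, 231.8, 108.0]
ee_rot: [[-0.0, -1.0, -0.0], [-1.0, 0.0, -0.0], [0.0, 0.0, -1.0]]
force: [-0.2, -0.1, 0.8]
width: 85.1
time_s: 26.78
tcp_pos: [576.4, 231.7, 169.6]
ee_rot: [[-0.0, -1.0, -0.0], [-1.0, 0.0, -0.0], [0.0, 0.0, -1.0]]
force: [0.4, -0.0, -0.5]
width: 85.0
time_s: 27.4
tcp_pos: [576.7, 231.8, 308.7]
ee_rot: [[-0.0, -1.0, 0.001], [-1.0, 0.0, 0.0], [-0.0, -0.001, -1.0]]
force: [0.4, 0.2, -0.1]
width: 85.1
85.12043587961072 [ 0.38161472  0.23231519 -0.13156198]
```

View pics/w14.png

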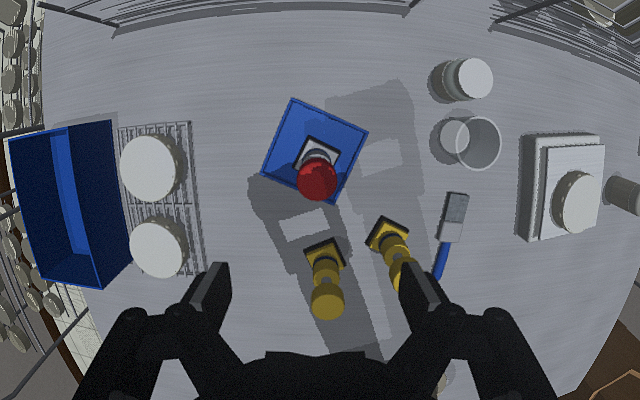

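View pics/s14c.png

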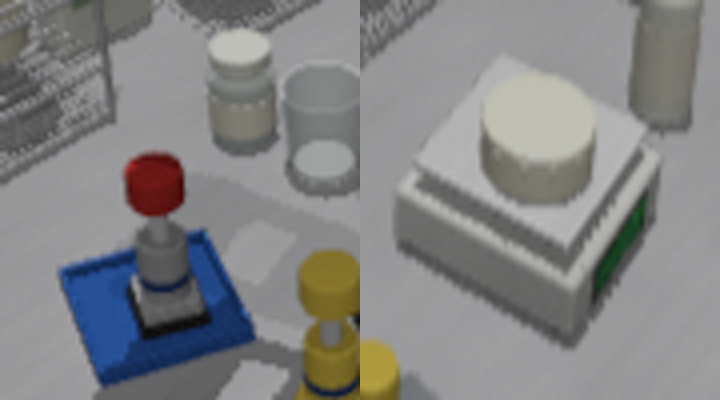

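View pics/t14.png

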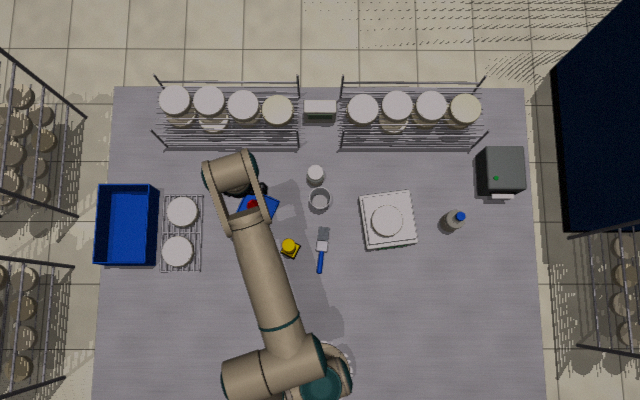

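```bash
python3 -c "
from rig import r
r.finish_job()"
```

```text
the job is handed in; nothing more can be done
```

I stamped the cheese, put the red-headed stamp back upright in its blue rest, let go and handed the job in at about 27.5 s. The hand-in gives no verdict, so the checks below are my own.

- **Pressing:** I held the head down for more than 1.8 s, with the tool reading between 11 and 12.7 N. The tool came down about 19 mm after contact. At the end the force rose steeply for little movement, so the head was at its stop.
- **Deck:** I could not read the deck joint directly. From force and travel I estimate it sank 3 to 3.5 mm, below the 4.2 mm limit.
- **Centring:** camera overlays put the stamp about 2–3 mm from the middle of the cheese, well inside the 12 mm limit.
- **Final state:** the last pictures show the stamp upright in the rest with its head up and the gripper open, about 200 mm above where it let go. The cheese and the bystanders in view are where they were in the first picture.

Two things disagreed along the way:

- **Fingertips:** they showed about 30 mm higher on the head than the stated tool geometry implied. I opened, went 10 mm lower and gripped again before lifting.
- **Side camera:** positions from it were about 12–15 mm off the top camera's, so I used the top and wrist views instead.

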